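# Put the food thermometers on charge

### The job

Put the thermometer set on charge: lay every readout from the mat into a pocket of the white dock, flat on the pocket floor, screen up with its orange button towards the dock's front (away from the probe sockets), and plug every probe from the wooden stand upright into a socket of the dock, fully home until the handle rests on the block. When everything is in, press the dock's orange button fully down and let it come up; leave the other things on the worktop where they are.

Things in the scene. Friction and masses are not known exactly. Their poses are not given: they have to be found in the camera images.
- dock: white charging dock, fixed, standing on a wooden cover over the hob (its top 54 mm above the worktop); 170 (x) x 232 (y) mm base slab, 10 mm thick; origin under its centre; +x points to its rear, where a grey block with five probe sockets stands (48 mm deep in x, 44 mm high above the underside); two pockets with low walls lie in front of it side by side in y, an orange push button between them at the front edge.
- pocket0 (a point): left (+y) pocket of the dock: centre of its floor, axes as the dock's. The pocket is 88 (x) x 60 (y) mm inside and fits one readout with 2 mm to spare on each side; walls rise 12 mm above the floor and are 8 mm thick, their rims bevelled on the upper 4 mm; the y walls stand only at the corners, leaving 54 mm wide cut-outs in the middle for the fingers. Either readout may go in either pocket. Pocket centres are 112 mm apart.
- pocket1 (a point): right (-y) pocket of the dock: centre of its floor, axes as the dock's. The pocket is 88 (x) x 60 (y) mm inside and fits one readout with 2 mm to spare on each side; walls rise 12 mm above the floor and are 8 mm thick, their rims bevelled on the upper 4 mm; the y walls stand only at the corners, leaving 54 mm wide cut-outs in the middle for the fingers. Either readout may go in either pocket. Pocket centres are 112 mm apart.
- socket0 (a point): probe socket of the dock: centre of the square hole's mouth on the flat top of the rear block, axes as the dock's; hole 10.5 x 10.5 mm with a 2 mm chamfer, straight down, deeper than a probe's pin is long; sockets are 44 mm apart in a row along y. Any probe may go in any socket, one each.
- socket1 (a point): probe socket of the dock: centre of the square hole's mouth on the flat top of the rear block, axes as the dock's; hole 10.5 x 10.5 mm with a 2 mm chamfer, straight down, deeper than a probe's pin is long; sockets are 44 mm apart in a row along y. Any probe may go in any socket, one each.
- socket2 (a point): probe socket of the dock: centre of the square hole's mouth on the flat top of the rear block, axes as the dock's; hole 10.5 x 10.5 mm with a 2 mm chamfer, straight down, deeper than a probe's pin is long; sockets are 44 mm apart in a row along y. Any probe may go in any socket, one each.
- socket3 (a point): probe socket of the dock: centre of the square hole's mouth on the flat top of the rear block, axes as the dock's; hole 10.5 x 10.5 mm with a 2 mm chamfer, straight down, deeper than a probe's pin is long; sockets are 44 mm apart in a row along y. Any probe may go in any socket, one each.
- socket4 (a point): probe socket of the dock: centre of the square hole's mouth on the flat top of the rear block, axes as the dock's; hole 10.5 x 10.5 mm with a 2 mm chamfer, straight down, deeper than a probe's pin is long; sockets are 44 mm apart in a row along y. Any probe may go in any socket, one each.
- power_top (a point): centre of the top of the dock's orange push button (20 mm across), pressed straight down
- power (a joint): travel of the push button in m: 0 released, 0.006 fully down; a spring of about 4 N at full travel brings it back up
- readout0_center (a point): loose black readout handset, a flat block 84 (x) x 56 (y) x 26 (z) mm, 60 to 130 g, at first lying face up on a fixed grey mat 2.5 mm thick; the point is its centre, half-way up. It has a green-grey screen on top towards its +x end and a round orange button near its -x end. May be absent (None).
- readout0_button (a point): orange button of readout0: on its top face, 26 mm from the centre towards its -x end, same axes
- readout1_center (a point): loose black readout handset, a flat block 84 (x) x 56 (y) x 26 (z) mm, 60 to 130 g, at first lying face up on a fixed grey mat 2.5 mm thick; the point is its centre, half-way up. It has a green-grey screen on top towards its +x end and a round orange button near its -x end. May be absent (None).
- readout1_button (a point): orange button of readout1: on its top face, 26 mm from the centre towards its -x end, same axes
- probe0_grip (a point): loose food probe, 40 g, at first upright in a wooden stand: a black round handle 18 mm in diameter and 45 mm long with an orange ring, and below it a steel pin 8 mm in diameter, 36 mm long, with a round end. The point is the centre of the handle (22.5 mm above the handle's flat underside, 58.5 mm above the pin's tip); its z axis points from tip to handle. May be absent (None).
- probe1_grip (a point): loose food probe, 40 g, at first upright in a wooden stand: a black round handle 18 mm in diameter and 45 mm long with an orange ring, and below it a steel pin 8 mm in diameter, 36 mm long, with a round end. The point is the centre of the handle (22.5 mm above the handle's flat underside, 58.5 mm above the pin's tip); its z axis points from tip to handle. May be absent (None).
- probe2_grip (a point): loose food probe, 40 g, at first upright in a wooden stand: a black round handle 18 mm in diameter and 45 mm long with an orange ring, and below it a steel pin 8 mm in diameter, 36 mm long, with a round end. The point is the centre of the handle (22.5 mm above the handle's flat underside, 58.5 mm above the pin's tip); its z axis points from tip to handle. May be absent (None).
- probe3_grip (a point): loose food probe, 40 g, at first upright in a wooden stand: a black round handle 18 mm in diameter and 45 mm long with an orange ring, and below it a steel pin 8 mm in diameter, 36 mm long, with a round end. The point is the centre of the handle (22.5 mm above the handle's flat underside, 58.5 mm above the pin's tip); its z axis points from tip to handle. May be absent (None).
- probe4_grip (a point): loose food probe, 40 g, at first upright in a wooden stand: a black round handle 18 mm in diameter and 45 mm long with an orange ring, and below it a steel pin 8 mm in diameter, 36 mm long, with a round end. The point is the centre of the handle (22.5 mm above the handle's flat underside, 58.5 mm above the pin's tip); its z axis points from tip to handle. May be absent (None).
- stand: fixed wooden stand 200 (x) x 56 (y) x 42 (z) mm; origin under its centre; the probes stand in a row along its x axis, 40 mm apart, the handles resting on its top. It stands on the hob cover to the left or right of the dock; the mat is on the other side.
- salt_shaker: grey-topped salt shaker, 44 x 44 x 90 mm; origin under its centre; a bystander, to be left alone
- spice_jar_0: spice jar with a red cap, 45 x 45 x 106 mm; origin under its centre; a bystander, to be left alone
- spice_jar_3: spice jar with a red cap, 45 x 45 x 106 mm; origin under its centre; a bystander, to be left alone
- lemon_0: lemon, 82 x 58 x 57 mm; origin under its centre; a bystander, to be left alone

How it is judged:
By the outcome, as a careful person would: the job done as asked, in the order asked, and still so for the second after the job is handed in, with the robot touching nothing.
Of readout0, readout1 only 1 to 2 are there at a start; the rules pass over those that are not, and their reading is None.
Of probe0, probe1, probe2, probe3, probe4 only 4 to 5 are there at a start; the rules pass over those that are not, and their reading is None.
At some moment in a run one of readout0, readout1 may be knocked a few centimetres aside while the robot is not near it.
It also fails if it takes over 200 s, if anything falls off the work surface, if the arm or the gripper's body presses on something with over 40 N, if the wrist force passes 120 N, or if a joint passes its speed limit or range.

### The arm

A 6-joint arm with a two-finger parallel gripper is mounted at the origin on a cart in front of the work surface, level with it; the furniture and walls round the work are solid. World frame = base frame: x ahead of the robot, y to its left, z up, the work surface at z = 0. Lengths are in mm, angles in rad, forces in N, time in s.
With the tool pointing down it reaches from about 350 to 875 mm from the base axis. Payload 4.2 kg.
Tool frame: the origin (TCP) lies on the front face of the gripper's body, between the roots of the fingers; the fingertips stand 70 mm ahead of it and the grasp point (between the pads) lies 51 mm ahead of it; z points along the fingers, y is the line along which they close (so a half turn about z gives the same grasp; the last joint's range is limited). The gripper opens to 87 mm and grips with 3 to 60 N. Pads are 19 mm wide; open, the fingers measure 117 mm over their backs; the gripper's body (75 mm by 190 mm) begins 51 mm behind the grasp point.
Start: joints at [-0.976, 0.385, 0.008, 0, -1.194, -0.259], TCP at [205.968, -590.065, 292.25] pointing down, gripper open.
Joint ranges: [-3.14, 3.14], [-1.21, 2.06], [-1.07, 1.41], [-3.16, 2.05], [-2.99, -0.16], [-3.1, 3.1]. Speed limits (rad/s): [2.79, 2.79, 3.14, 3.14, 3.14, 3.14].

### API

Orientations are given as a unit quaternion [w, x, y, z].
In Python, from rig import arm, fingers, kin, get_state, capture, calibration gives the robot as it stands. Calls block until the motion is done:
- arm.reach(position, orientation): joint-space move of the TCP to a pose.
- arm.move_linear(position, velocity=150, rot=None): straight line of the TCP; rot=None keeps the orientation; velocity is the mean speed in mm/s.
- arm.goto_joints(angles): joint-space move.
- fingers.set_gripper(opening, force=None): opening from 0.0 (shut) to 1.0 (fully open); force is the grip in N (None keeps the last); returns when the fingers have stopped.
- arm.wait(seconds).
- kin.solve_ik(position, orientation): joint angles nearest the present ones, or None.
- get_state(): the state.
- capture(name): name is "side" or "top"; returns the picture (480x640x3 uint8, red, green, blue); there is no depth.
- calibration(name): a dict with "intrinsics" (3x3 intrinsics, pixels), "dist_coeffs" ([k1, k2, p1, p2, k3] as OpenCV has them; the pictures are not rectified), "rvec" (rotation vector, rad) and "tvec" (3), from world to camera coordinates, as OpenCV has them. Camera axes: x right, y down, z forward; pixel columns grow to the right and rows downward; lengths in mm; the calibration is good to about 2 mm. A picture is of the moment at which its call begins. calibration takes no time and is no camera call.
A pose or a line that the arm cannot do raises arm.MotionError and nothing moves.
- arm.hand_in(): hands the job in; it is judged then, once.
The state is a dict: "clock": time; "joint_positions": joint angles; "joint_velocities": joint speeds; "joint_torque": joint torques, N m; "tool_pos": TCP position; "tool_rot": TCP orientation; "wrist_force": force on the tool from outside, world axes, zero at the start; "moment": the same for the moment, N m; "width": opening from 0.0 (shut) to 1.0 (fully open); "grip_force": force on a finger pad.
Only numpy, scipy, OpenCV 4.12 (cv2) and the standard library are available. Lean on these libraries where they do the work, as an engineer would, in place of code of your own. Each camera call takes 0.05 s, during which the arm holds its last target. There are 200 camera calls.

## Working session

There is one attempt and no reset: what is moved stays moved. The work goes in short steps, each a Python script; the robot and the scene stay as the last script left them, time stands still between calls to the robot, and variables do not carry over. Pictures are saved under pics/ and viewed, at most 14 in all, crops included, and the job is handed in when it is done.

```bash
ls; mkdir -p pics
python3 - <<'E'
from rig import *
import cv2
for n in("side","top"):
    cv2.imwrite(f"pics/{n}0.png",capture(n)[:,:,::-1]); c=calibration(n); print(n,c)
    R=cv2.Rodrigues(c["rvec"] if hasattr(c["rvec"],'shape') else __import__('numpy').array(c["rvec"],float))[0]
    print(-R.T@__import__('numpy').array(c["tvec"],float).ravel())
print(get_state())
E
```

```text
pics
side {'intrinsics': array([[537.7511143 ,   0.        , 333.82195561],
       [  0.        , 537.7511143 , 239.00398717],
       [  0.        ,   0.        ,   1.        ]]), 'dist_coeffs': array([-0.04358071,  0.        ,  0.        ,  0.        ,  0.        ]), 'rvec': array([ 2.04207294, -0.45469023,  0.24950641]), 'tvec': array([-463.1275674 ,  211.28089868,  993.84564508])}
[ 109.25458855 -890.19359903  665.18773232]
top {'intrinsics': array([[491.67487974,   0.        , 322.60890093],
       [  0.        , 491.67487974, 251.63814901],
       [  0.        ,   0.        ,   1.        ]]), 'dist_coeffs': array([-0.06005983,  0.        ,  0.        ,  0.        ,  0.        ]), 'rvec': array([ 2.18832333, -2.1601236 ,  0.08202141]), 'tvec': array([  -7.44871154,  486.00681145, 1129.1955832 ])}
[ 389.55437769  -11.76441546 1165.95443931]
{'clock': 0.1, 'joint_positions': array([-9.76401774e-01,  3.85471751e-01,  6.74742777e-03, -3.84440871e-04,
       -1.19403074e+00, -2.58586882e-01]), 'joint_velocities': array([-1.14532690e-03, -6.61383251e-04,  2.28569913e-03,  2.70315869e-03,
       -8.19386624e-06,  4.75697446e-05]), 'joint_torque': array([-1.97484474e-04, -3.91690671e+01,  1.87936378e+01,  4.23185170e+00,
        1.34463250e-02, -7.34052333e-05]), 'tool_pos': array([ 205.82353811, -589.70240311,  291.27525138]), 'tool_rot': array([-2.42479201e-04, -1.67046049e-01,  9.85948592e-01,  9.65550245e-04]), 'wrist_force': array([-0.52104041, -0.39181657,  0.46698693]), 'moment': array([-0.07446976, -0.00812541,  0.01382025]), 'grip_force': 0.0, 'width': 0.9985748711855225}
```

View pics/top0.png

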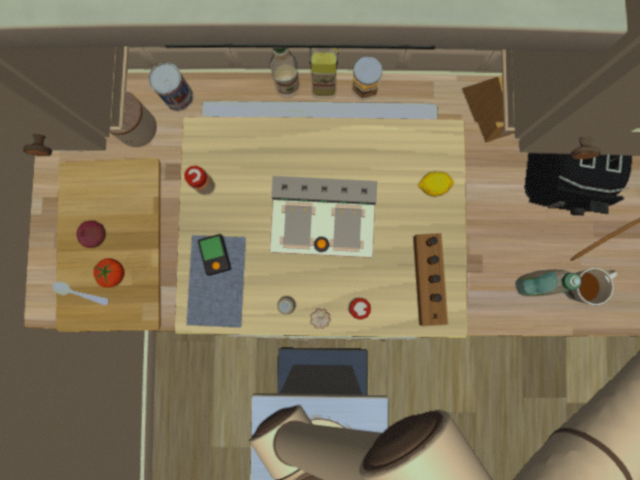

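View pics/side0.png

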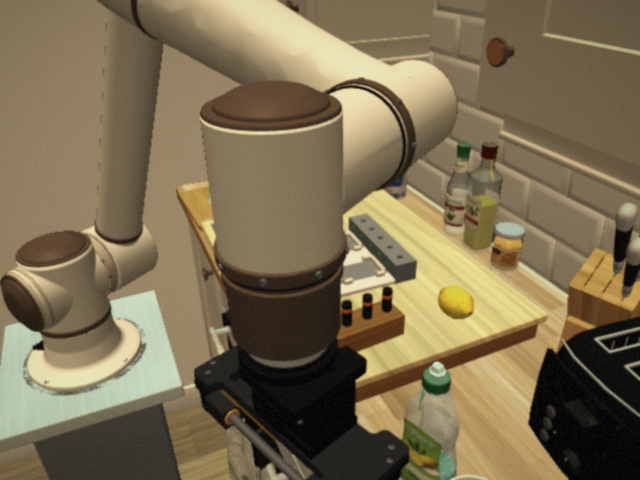

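The top view shows the dock at about (323,215) and the stand on the right at (431,280), with four probes and an apparently empty fifth hole at (435,316). A single readout lies on the left mat at (214,254), screen up. The side view is mostly blocked by the arm.

```bash
cat > h.py <<'E'
from rig import *
import numpy as np, cv2
def ray(px,z,cam="top"):
    c=calibration(cam); R=cv2.Rodrigues(c["rvec"])[0]; o=-R.T@c["tvec"]
    u=cv2.undistortPoints(np.array(px,float).reshape(-1,1,2),c["intrinsics"],c["dist_coeffs"]).reshape(-1,2)
    d=np.c_[u,np.ones(len(u))]@R
    return (o+d*((z-o[2])/d[:,2])[:,None])[:,:2]
def blobs(mask,amin=5):
    n,_,s,c=cv2.connectedComponentsWithStats(mask.astype(np.uint8))
    return [(tuple(c[i].round(2)),s[i,4]) for i in range(1,n) if s[i,4]>=amin]
def hsv(im): return cv2.cvtColor(im,cv2.COLOR_RGB2HSV).astype(int)
def readout(im,box=(180,150,270,340),z=82.5):
    """centre, yaw of a readout from the orange button and the dark/green body"""
    H=hsv(im); x0,y0,x1,y1=box; roi=np.zeros(im.shape[:2],bool); roi[y0:y1,x0:x1]=1
    o=(H[...,0]>5)&(H[...,0]<22)&(H[...,1]>180)&(H[...,2]>150)&roi
    g=(H[...,0]>45)&(H[...,0]<75)&(H[...,1]>100)&roi
    return ray([b[0] for b in blobs(o,8)],z), ray([b[0] for b in blobs(g,50)],z), blobs(o,8), blobs(g,50)
E
python3 - <<'E'
from h import *
im=cv2.imread("pics/top0.png")[:,:,::-1].copy()
print(readout(im))
H=hsv(im)
o=(H[...,0]>5)&(H[...,0]<22)&(H[...,1]>180)&(H[...,2]>150); print("orange",blobs(o))
g=im.max(2)
s=np.zeros_like(o); s[178:200,275:375]=g[178:200,275:375]<70; print("sock",blobs(s,3))
w=(H[...,1]<40)&(H[...,2]>190); w[:195]=0; print("white",blobs(w,300))
b=(H[...,0]>5)&(H[...,0]<16)&(H[...,1]>110)&(H[...,2]<170); b[:225]=0;b[330:]=0;b[:,:405]=0;b[:,455:]=0
d=np.zeros_like(o); d[230:325,410:450]=g[230:325,410:450]<55; print("dark",blobs(d,3)); print("brown",b.sum())
k=cv2.findContours(cv2.morphologyEx((b|d).astype(np.uint8),cv2.MORPH_CLOSE,np.ones((5,5))),0,2)[0]
k=max(k,key=cv2.contourArea);print(cv2.minAreaRect(k)); 
a=cv2.resize(im[170:265,262:382],None,fx=4,fy=4,interpolation=2); c=cv2.resize(im[228:330,405:460],None,fx=5.5,fy=5.5,interpolation=2)
P=np.zeros((570,800,3),np.uint8);P[:380,:480]=a;P[:561,490:490+302]=c[:561]
cv2.imwrite("pics/crop1.png",P[:,:,::-1])
E
```

```text
(array([[447.18271732, 235.10678602]]), array([[486.08969883, 246.35108704]]), [((np.float64(215.58), np.float64(265.42)), np.int32(33))], [((np.float64(211.11), np.float64(247.88)), np.int32(381))])
orange [((np.float64(321.04), np.float64(243.42)), np.int32(53)), ((np.float64(111.49), np.float64(272.14)), np.int32(202)), ((np.float64(215.58), np.float64(265.42)), np.int32(33)), ((np.float64(94.69), np.float64(273.77)), np.int32(13)), ((np.float64(100.82), np.float64(281.37)), np.int32(38))]
sock [((np.float64(283.8), np.float64(186.4)), np.int32(5)), ((np.float64(303.75), np.float64(187.25)), np.int32(4)), ((np.float64(324.25), np.float64(188.25)), np.int32(4)), ((np.float64(344.2), np.float64(189.4)), np.int32(5)), ((np.float64(364.2), np.float64(190.4)), np.int32(5)), ((np.float64(293.0), np.float64(199.0)), np.int32(5))]
white [((np.float64(281.66), np.float64(231.28)), np.int32(626)), ((np.float64(322.41), np.float64(221.0)), np.int32(676)), ((np.float64(361.78), np.float64(234.98)), np.int32(658))]
dark [((np.float64(432.68), np.float64(240.0)), np.int32(28)), ((np.float64(427.67), np.float64(243.83)), np.int32(6)), ((np.float64(434.22), np.float64(258.67)), np.int32(27)), ((np.float64(428.5), np.float64(260.88)), np.int32(8)), ((np.float64(433.44), np.float64(278.28)), np.int32(39)), ((np.float64(431.0), np.float64(297.0)), np.int32(5)), ((np.float64(437.17), np.float64(296.71)), np.int32(24))]
brown 1106
((429.70770263671875, 279.2131042480469), (89.67816162109375, 26.778738021850586), 86.09950256347656)
```

View pics/crop1.png

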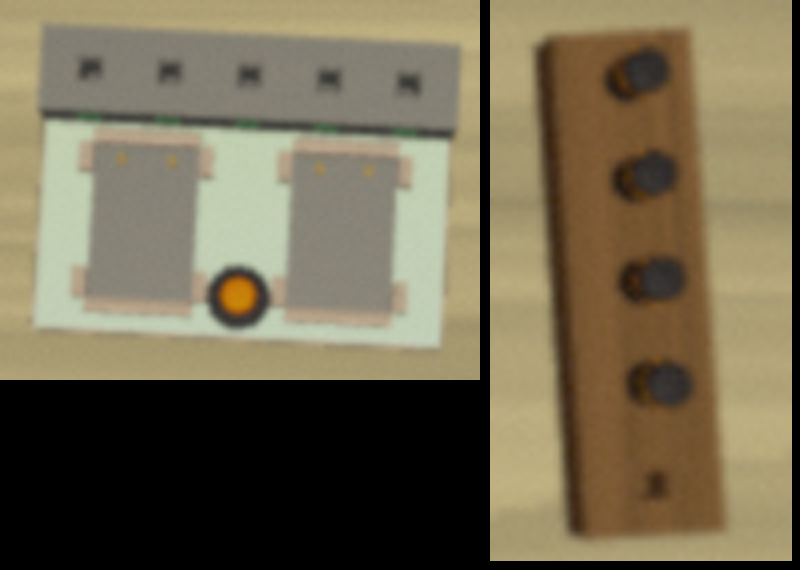

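The crop confirms the five sockets, two empty pockets, four probes and an empty fifth hole at the stand's near end, crop (656,486). Next I compute the poses.

Run:
```python
from h import *
im=cv2.imread("pics/top0.png")[:,:,::-1].copy()
A=lambda p:(np.array(p,float)+.5)/4-.5+[262,170]
B=lambda p:(np.array(p,float)+.5-[490,0])/5.5-.5+[405,228]
s=ray(A([(91,68),(170,72),(250,76),(330,80),(409,84)]),98); print("sock",s.round(1),np.diff(s,axis=0).round(1))
d=s[0]-s[4]; print("dock yaw",np.arctan2(-d[0],d[1]))
print("pock",ray(A([(145,226),(343,235)]),64).round(1)); print("btn",ray([(321.04,243.42)],75).round(1))
print("slab front",ray(A([(35,328),(441,347)]),64).round(1),"block rear",ray(A([(41,25),(460,44)]),98).round(1))
c=ray(B([(551,38),(690,30),(725,528),(578,535)]),96); print("stand",c.round(1),c.mean(0).round(1),np.linalg.norm(np.roll(c,1,0)-c,axis=1).round(1))
u=(c[0]+c[1]-c[2]-c[3]);u/=np.linalg.norm(u); print("yaw",np.arctan2(u[1],u[0]))
print("pred",[(c.mean(0)+u*k).round(1) for k in(80,40,0,-40,-80)])
print("hand",ray(B([(643,70),(655,173),(662,277),(670,383)]),141).round(1),"hole",ray(B([(656,486)]),96).round(1))
H=hsv(im); m=np.zeros(im.shape[:2],np.uint8)
m[225:285,190:240]=((im.max(2)<60)|((H[...,0]>45)&(H[...,0]<75)&(H[...,1]>100))|((H[...,1]>180)&(H[...,2]>150)))[225:285,190:240]
m=cv2.morphologyEx(m,cv2.MORPH_CLOSE,np.ones((3,3)));k=max(cv2.findContours(m,0,2)[0],key=cv2.contourArea)
q=ray(cv2.boxPoints(cv2.minAreaRect(k)),82.5);print("ro",q.round(1),q.mean(0).round(1))
b,g,_,_=readout(im);v=(g-b)[0];v/=np.linalg.norm(v);print(b+26*v,np.arctan2(v[1],v[0]))
```

```text
sock [[622.6  84.5]
 [620.8  40.8]
 [619.   -3.4]
 [617.3 -47.5]
 [615.6 -91. ]] [[ -1.8 -43.7]
 [ -1.7 -44.2]
 [ -1.7 -44.1]
 [ -1.7 -43.6]]
dock yaw -0.03948908437144052
pock [[539.6  55.1]
 [535.8 -56.8]]
btn [[499.8   2.1]]
slab front [[ 480.9  116.1]
 [ 473.1 -112.4]] block rear [[ 646.5  112.8]
 [ 638.5 -119.1]]
stand [[ 520.  -205.3]
 [ 523.9 -261. ]
 [ 326.9 -273.8]
 [ 323.6 -215.7]] [ 423.6 -239. ] [196.7  55.8 197.5  58.2]
yaw 0.05881805821334257
pred [array([ 503.4, -234.3]), array([ 463.5, -236.6]), array([ 423.6, -239. ]), array([ 383.6, -241.3]), array([ 343.7, -243.7])]
hand [[ 502.7 -232.4]
 [ 463.3 -236.7]
 [ 423.8 -239.2]
 [ 383.8 -242.1]] hole [[ 343.  -246.5]]
ro [[504.3 277.2]
 [518.5 223.2]
 [439.1 200.9]
 [424.9 254.5]] [471.7 239. ]
[[472.16051455 242.32548714]] 0.2813391009084616
```

The estimates agree: stand-predicted and seen handles match within 2–3 mm, and socket spacing comes out at 44 mm. I'll place the readout first, in pocket0.

```bash
cat >> h.py <<'E'
SOCK=np.array([[622.6,84.5],[620.8,40.8],[619.,-3.4],[617.3,-47.5],[615.6,-91.]]); YAW=-0.0395
POCK=np.array([[539.6,55.1],[535.8,-56.8]])
PROBE=np.array([[503.1,-233.6],[463.4,-236.7],[423.7,-239.2],[383.7,-241.8]]); SYAW=.0588
def q(a): return np.array([0,np.cos(a/2),np.sin(a/2),0])
def best(p,a):
    "of the two equivalent yaws, the one with the least joint travel"
    j0=get_state()["joint_positions"]; L=[]
    for b in(a,a+np.pi):
        j=kin.solve_ik(p,q(b))
        if j is not None: L.append((np.abs(np.array(j)-j0).max(),b))
    return min(L)[1]
def st():
    s=get_state(); print("t %.1f"%s["clock"],s["tool_pos"].round(1),"F",s["wrist_force"].round(1),"w %.3f g %.1f"%(s["width"],s["grip_force"]),"j6 %.2f"%s["joint_positions"][5]); return s
E
python3 - <<'E'
from h import *
st()
arm.reach([430,0,330],q(best([430,0,330],YAW)))
im=capture("top"); cv2.imwrite("pics/t1.png",im[:,:,::-1])
b,g,_,_=readout(im); v=(g-b)[0];v/=np.linalg.norm(v);c=(b+26*v)[0]+[0,-1.5];a=np.arctan2(v[1],v[0]);print(c,a,g-b)
fingers.set_gripper(1.0)
bb=best([*c,240],a);print(bb)
arm.reach([*c,240],q(bb)); st()
arm.move_linear([*c,130],120); st()
fingers.set_gripper(0.0,20); s=st()
arm.move_linear([*c,260],120); st()
E
```

```text
t 0.1 [ 205.8 -589.7  291.3] F [-0.5 -0.4  0.5] w 0.999 g 0.0 j6 -0.26Traceback (most recent call last):
  File "<stdin>", line 5, in <module>
  File "h.py", line 17, in readout
    return ray([b[0] for b in blobs(o,8)],z), ray([b[0] for b in blobs(g,50)],z), blobs(o,8), blobs(g,50)
           ~~~^^^^^^^^^^^^^^^^^^^^^^^^^^^^^^
  File "h.py", line 5, in ray
    u=cv2.undistortPoints(np.array(px,float).reshape(-1,1,2),c["intrinsics"],c["dist_coeffs"]).reshape(-1,2)
      ~~~~~~~~~~~~~~~~~~~^^^^^^^^^^^^^^^^^^^^^^^^^^^^^^^^^^^^^^^^^^^^^^^^^^^^^^^^^^^^^^^^^^^^^
cv2.error: OpenCV(4.12.0) /io/opencv/modules/calib3d/src/undistort.dispatch.cpp:347: error: (-215:Assertion failed) CV_IS_MAT(_src) && CV_IS_MAT(_dst) && (_src->rows == 1 || _src->cols == 1) && (_dst->rows == 1 || _dst->cols == 1) && _src->cols + _src->rows - 1 == _dst->rows + _dst->cols - 1 && (CV_MAT_TYPE(_src->type) == CV_32FC2 || CV_MAT_TYPE(_src->type) == CV_64FC2) && (CV_MAT_TYPE(_dst->type) == CV_32FC2 || CV_MAT_TYPE(_dst->type) == CV_64FC2) in function 'cvUndistortPointsInternal'
```

Run:
```python
from h import *
arm.reach([450,-260,330],q(best([450,-260,330],YAW))); st()
im=capture("top"); cv2.imwrite("pics/t2.png",im[:,:,::-1])
print(readout(im))
```

```text
t 3.4 [ 450.  -259.6  330. ] F [ 0.   1.  -0.1] w 0.998 g 0.0 j6 1.74
(array([[447.00278734, 235.27995139]]), array([[486.3377802, 246.1573328]]), [((np.float64(215.5), np.float64(265.5)), np.int32(32))], [((np.float64(211.2), np.float64(247.77)), np.int32(382))])
```

View pics/t2.png

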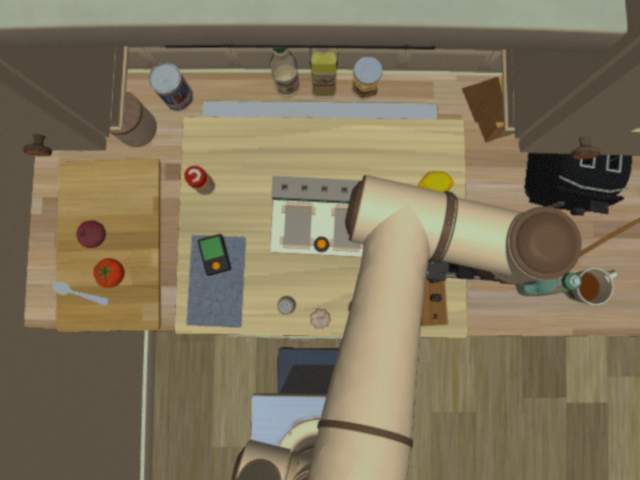

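The readout hasn't moved: its button is at (215,265) and its screen at (211,248). The arm is parked over the stand, so I can go and grasp it.

Run:
```python
from h import *
print(get_state()["joint_positions"].round(2),get_state()["tool_rot"].round(3))
im=capture("top")
b,g,_,_=readout(im); v=(g-b)[0];v/=np.linalg.norm(v);c=(b+26*v)[0]+[0,-1.5];a=np.arctan2(v[1],v[0]);print(c,a)
for z in(300,130): print([None if (j:=kin.solve_ik([*c,z],q(t))) is None else np.round(j,2) for t in(a,a+np.pi)])
bb=best([*c,300],a);print(bb)
arm.reach([*c,300],q(bb)); st()
arm.move_linear([*c,130],120); st()
fingers.set_gripper(0.0,20); s=st()
arm.move_linear([*c,260],120); st()
```

```text
[-0.21  0.18 -0.19 -0.   -1.21  1.74] [-0.     1.    -0.019  0.   ]
[472.04403491 240.77537278] 0.272411371618445
[array([ 0.78,  0.22, -0.21,  0.  , -1.14,  1.07]), array([ 0.78,  0.22, -0.21,  0.  , -1.14, -2.08])]
[array([ 0.78,  0.4 , -0.43,  0.  , -0.73,  1.07]), array([ 0.78,  0.4 , -0.43, -0.  , -0.73, -2.08])]
0.272411371618445
t 5.3 [472.3 240.1 300.1] F [-0.3 -0.1  0.2] w 0.998 g 0.0 j6 1.07
t 6.9 [472.4 241.1 130.7] F [-0.5 -0.3 -0.3] w 1.001 g 0.0 j6 1.07
t 7.6 [472.  240.8 130.1] F [-0.3 -0.9  1.3] w 0.640 g 20.0 j6 1.07
t 8.8 [471.7 240.5 259.1] F [-0.2  0.3 -0.8] w 0.643 g 20.0 j6 1.07
```

Run:
```python
from h import *
p=POCK[0]
arm.reach([*p,260],q(YAW)); st()
arm.move_linear([*p,160],120); st()
for z in np.arange(156,136.9,-1.5):
    arm.move_linear([*p,z],40); f=get_state()["wrist_force"]; 
    print(z,f.round(1))
    if np.linalg.norm(f)>18: break
st()
```

```text
t 9.6 [539.5  55.3 259.6] F [-0.8  0.7 -0.9] w 0.645 g 20.0 j6 1.13
t 10.6 [540.1  55.6 160.7] F [-0.4  0.4 -0.8] w 0.640 g 20.0 j6 1.13
156.0 [-0.5 -0.7 -0.9]
154.5 [-0.4 -0.8 -1.5]
153.0 [ 0.1 -1.1 -2. ]
151.5 [ 0.2 -0.3 -0.4]
150.0 [ 0.4  0.  -0.3]
148.5 [ 1.1  0.1 -0.7]
147.0 [-0.5  0.4 -0.9]
145.5 [-0.7  0.3 -0.3]
144.0 [ 0.1  1.4 -0.9]
142.5 [ 0.  -0.2 -1. ]
141.0 [-0.  -0.4 -0.3]
139.5 [-0.4  0.6 -1.3]
138.0 [-0.7  0.3 -0.8]
t 13.8 [539.6  55.1 137.9] F [-0.7  0.3 -0.8] w 0.647 g 20.0 j6 1.13
```

Run:
```python
from h import *
p=POCK[0]
for z in np.arange(137.4,135,-.6):
    arm.move_linear([*p,z],30); f=get_state()["wrist_force"]; print(z,f.round(1))
    if f[2]>3: break
fingers.set_gripper(0.9); st()
arm.move_linear([*p,280],150)
arm.reach([450,-240,330],q(best([450,-240,330],YAW))); st()
im=capture("top"); print(readout(im,(262,150,382,235),90))
cv2.imwrite("pics/t3.png",cv2.resize(im[170:265,262:382],None,fx=5,fy=5,interpolation=2)[:,:,::-1])
```

```text
137.4 [0.2 1.3 0.5]
136.8 [-1.4  0.8  6. ]
t 15.0 [539.6  55.1 136.8] F [-0.7  0.3 -0.6] w 0.901 g 0.0 j6 1.13
t 17.3 [ 450.3 -239.5  329.6] F [ 0.4 -0.1 -0.4] w 0.897 g 0.0 j6 1.70
(array([[519.20070314,  58.12486824]]), array([[554.3494402,  56.7087742]]), [((np.float64(295.67), np.float64(233.67)), np.int32(9))], [((np.float64(296.6), np.float64(217.89)), np.int32(373))])
```

View pics/t3.png

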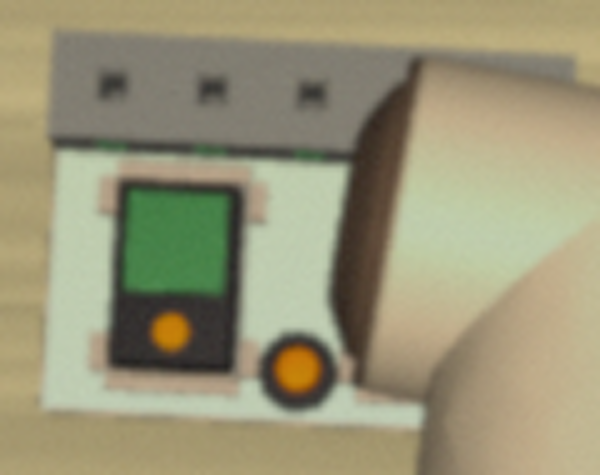

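The readout sits flat in the left pocket, screen up, with its button at crop (172,332) towards the front. Now the first probe.

```bash
cat >> h.py <<'E'
def pick(p):
    fingers.set_gripper(0.6)
    arm.reach([*p,270],q(best([*p,270],SYAW)))
    arm.move_linear([*p,169.5],120); fingers.set_gripper(0,30); s=st()
    arm.move_linear([*p,290],120); return st()
def plug(s):
    a=best([*s,290],YAW+np.pi/2); arm.reach([*s,290],q(a)); st()
    arm.move_linear([*s,214],120)
    z=214
    while z>169:
        z-=1.5 if z>174 else .5
        arm.move_linear([*s,z],40); f=get_state()["wrist_force"]
        if np.linalg.norm(f)>6: print(z,f.round(1))
        if f[2]>12: break
    return z
def release(s):
    fingers.set_gripper(0.55); st(); arm.move_linear([*s,290],150)
E
python3 - <<'E'
from h import *
pick(PROBE[0]); print(plug(SOCK[4])); st()
E
```

```text
t 20.2 [ 503.3 -234.2  169.8] F [ 0.3 -4.5  0.4] w 0.197 g 30.0 j6 1.77
t 21.4 [ 502.7 -233.3  288.9] F [-0.5 -0.3 -0.1] w 0.198 g 30.0 j6 1.77
t 22.5 [615.3 -91.3 289.5] F [-0.5 -0.2  0.3] w 0.200 g 30.0 j6 2.99
196.0 [ 1.  -6.1  1.6]
190.0 [ 0.5 -5.9  1.6]
187.0 [ 0.2 -6.1  1.1]
185.5 [ 1.2 -6.2  1.4]
181.0 [ 0.5 -6.2  1.1]
179.5 [ 1.1 -6.3  0.7]
176.5 [ 0.3 -6.4  1.7]
175.0 [-0.9 -5.9  1.4]
173.5 [ 0.7 -7.3  2.2]
173.0 [-0.5 -6.6  2.9]
172.5 [-0.3 -6.9  2.9]
172.0 [-0.3 -5.1  3.6]
171.5 [ 0.2 -6.6  2.5]
171.0 [-0.7 -5.   3.9]
170.5 [-1.2 -5.6  5.4]
170.0 [-2.1 -5.7  8.3]
169.5 [-3.4 -5.5  9.9]
169.0 [-3.1 -5.  11.1]
169.0
t 32.3 [615.6 -91.5 171.6] F [-3.1 -5.  11.1] w 0.198 g 30.0 j6 2.99
```

Run:
```python
from h import *
release(SOCK[4])
for i,k in((1,3),(2,2),(3,1)):
    s=SOCK[k]+[0,-1]
    if abs(pick(PROBE[i])["width"]-.2)>.03: print("bad grip"); break
    z=plug(s); t=st()
    if t["tool_pos"][2]>173.5: print("not home"); break
    release(s)
```

```text
t 33.1 [615.6 -91.  168.9] F [0.4 0.  0.5] w 0.554 g 0.0 j6 2.99
t 37.3 [ 463.5 -237.1  169.7] F [ 0.1 -2.6 -0.2] w 0.203 g 30.0 j6 1.79
t 38.4 [ 463.  -236.4  289. ] F [ 0.2  0.2 -0.7] w 0.198 g 30.0 j6 1.79
t 39.5 [616.9 -48.9 289.5] F [ 1.  -0.5 -0.6] w 0.198 g 30.0 j6 2.92
170.5 [-2.3  1.3  6.3]
170.0 [-2.7  0.8  8.5]
169.5 [-3.4  0.9  9.8]
169.0 [-4.7  2.6 12.9]
t 49.3 [617.4 -48.5 171.6] F [-4.7  2.6 12.9] w 0.197 g 30.0 j6 2.92
t 50.1 [617.3 -48.5 169. ] F [0.5 0.1 0.7] w 0.549 g 0.0 j6 2.92
t 54.2 [ 423.9 -239.7  169.8] F [-0.2 -3.6 -0.1] w 0.199 g 30.0 j6 1.81
t 55.3 [ 423.3 -238.9  289. ] F [-0.7 -0.1 -0.8] w 0.196 g 30.0 j6 1.81
t 56.5 [618.6  -5.  289.7] F [0.1 0.2 0.4] w 0.200 g 30.0 j6 2.85
170.5 [-3.1  1.   7.8]
170.0 [-3.7  0.2  9.4]
169.5 [-4.5  0.5 11.6]
169.0 [-5.   1.  13.2]
t 66.3 [619.1  -4.4 171.6] F [-5.   1.  13.2] w 0.195 g 30.0 j6 2.85
t 67.1 [619.   -4.4 169. ] F [ 0.2  0.3 -0.1] w 0.548 g 0.0 j6 2.85
t 71.4 [ 384.  -242.3  169.8] F [ 0.1 -3.8  0.9] w 0.199 g 30.0 j6 1.83
t 72.6 [ 383.3 -241.5  289. ] F [ 0.1 -0.1 -1.2] w 0.193 g 30.0 j6 1.83
t 74.0 [620.5  39.  289.9] F [-0.3  0.6 -0.2] w 0.197 g 30.0 j6 2.78
170.5 [-2.2  0.6  6.9]
170.0 [-4.3  0.4 10.4]
169.5 [-3.8  0.4 10.9]
169.0 [-5.1  0.5 13.5]
t 83.7 [620.8  39.8 171.6] F [-5.1  0.5 13.5] w 0.199 g 30.0 j6 2.78
t 84.5 [620.8  39.8 168.9] F [ 0.2 -0.4 -0.8] w 0.552 g 0.0 j6 2.78
```

Run:
```python
from h import *
fingers.set_gripper(0)
arm.goto_joints([0.976,0.385,0.008,0,-1.194,0.9]); st()
a=capture("top"); b=capture("side"); cv2.imwrite("pics/s4full.png",b[:,:,::-1]); cv2.imwrite("pics/t4full.png",a[:,:,::-1])
a=cv2.resize(a[165:265,262:382],None,fx=3.3,fy=3.3,interpolation=2); b=cv2.resize(b[180:330,280:440],None,fx=2.4,fy=2.4,interpolation=2)
P=np.zeros((360,800,3),np.uint8);P[:330,:396]=a;P[:360,410:794]=b
cv2.imwrite("pics/c4.png",P[:,:,::-1])
```

```text
t 88.2 [471.3 410.5 292.1] F [0.1 0.3 0.3] w 0.004 g 0.0 j6 0.90
```

View pics/c4.png

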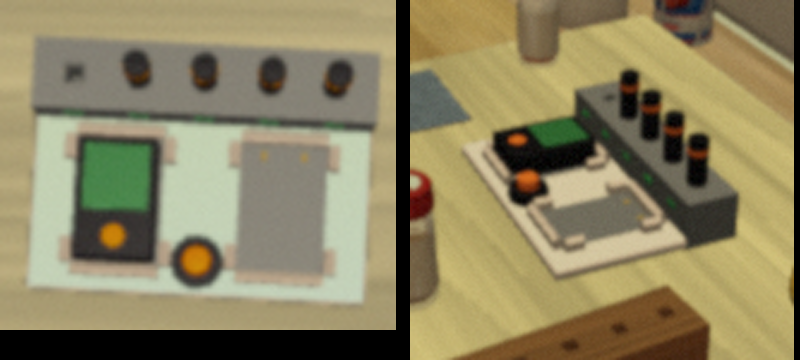

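View pics/t4full.png

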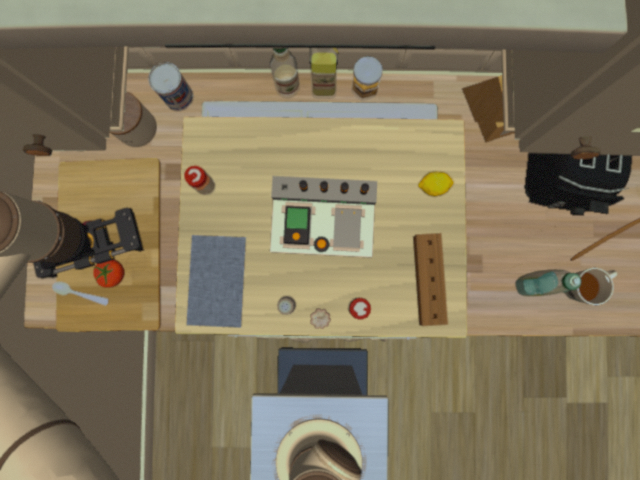

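All four probes stand upright in sockets 1–4 with their handles on the block. The readout is seated, the stand and mat are empty, and the bystanders haven't moved. In the crop, the dock's button is at (196,261). Now I press it with closed fingers.

Run:
```python
from h import *
p=[498.5,1.3]
a=best([*p,250],YAW+np.pi/2); arm.reach([*p,300],q(a)); arm.move_linear([*p,175],120); st()
z=175;log=[]
while z>135:
    z-=.5; arm.move_linear([*p,z],25); s=get_state(); f=s["wrist_force"][2]; log.append((z,s["tool_pos"][2].round(1),f.round(1)))
    if f>14: break
print(log[-26:]); arm.wait(.4); st()
```

```text
t 91.0 [499.    1.5 175.6] F [-0.6  0.5  0.2] w 0.003 g 0.0 j6 -0.37
[(160.5, np.float64(160.5), np.float64(0.6)), (160.0, np.float64(160.0), np.float64(0.8)), (159.5, np.float64(159.5), np.float64(0.1)), (159.0, np.float64(158.9), np.float64(-0.2)), (158.5, np.float64(158.5), np.float64(0.5)), (158.0, np.float64(157.9), np.float64(-0.0)), (157.5, np.float64(157.5), np.float64(0.2)), (157.0, np.float64(157.0), np.float64(0.1)), (156.5, np.float64(156.5), np.float64(0.6)), (156.0, np.float64(156.1), np.float64(0.7)), (155.5, np.float64(155.6), np.float64(1.4)), (155.0, np.float64(155.0), np.float64(1.8)), (154.5, np.float64(154.5), np.float64(1.2)), (154.0, np.float64(154.0), np.float64(2.9)), (153.5, np.float64(153.6), np.float64(2.7)), (153.0, np.float64(153.0), np.float64(1.4)), (152.5, np.float64(152.6), np.float64(3.4)), (152.0, np.float64(152.0), np.float64(3.2)), (151.5, np.float64(151.5), np.float64(3.7)), (151.0, np.float64(151.0), np.float64(2.4)), (150.5, np.float64(150.5), np.float64(3.9)), (150.0, np.float64(150.1), np.float64(5.0)), (149.5, np.float64(150.1), np.float64(8.5)), (149.0, np.float64(150.0), np.float64(10.2)), (148.5, np.float64(149.9), np.float64(13.3)), (148.0, np.float64(149.9), np.float64(16.5))]
t 104.9 [498.6   1.3 149.8] F [-3.5  1.8 16.7] w 0.003 g 8.1 j6 -0.37
```

The button travelled 6 mm (156 to 150) and then hit a hard stop, so it was fully down. I'll retreat, check and hand in.

Run:
```python
from h import *
arm.move_linear([498.5,1.3,300],100)
arm.goto_joints([0.976,0.385,0.008,0,-1.194,0.9]); st()
a=capture("top"); b=capture("side"); print(readout(a,(262,150,312,242),90)[2:])
a=cv2.resize(a[165:265,262:382],None,fx=3.3,fy=3.3,interpolation=2); b=cv2.resize(b[180:330,280:440],None,fx=2.4,fy=2.4,interpolation=2)
P=np.zeros((360,800,3),np.uint8);P[:330,:396]=a;P[:360,410:794]=b
cv2.imwrite("pics/c5.png",P[:,:,::-1])
```

```text
t 108.1 [471.3 410.2 292.1] F [ 0.1 -0.7  0. ] w 0.008 g 0.0 j6 0.90
([((np.float64(295.71), np.float64(235.86)), np.int32(35))], [((np.float64(296.48), np.float64(217.8)), np.int32(374))])
```

View pics/c5.png

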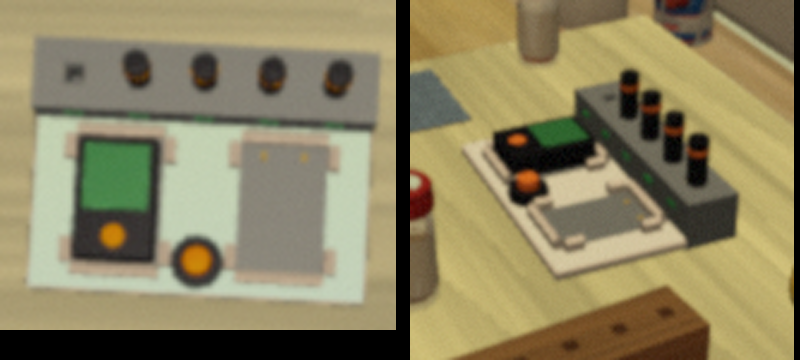

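The readout and all four probes are still in place, and the dock's button at crop (196,261) has come back up.

```bash
python3 -c "
from rig import arm
print(arm.hand_in())"
```

```text
the job is handed in; nothing more can be done
None
```

The job is handed in: the one readout present is in the left pocket, all four probes present are fully home in sockets, and the dock's button was pressed fully down and came back up, at about 108 s on the robot's clock.

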